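# Drift the vial carrier into line with its base

## Task

The sliding vial carrier stands a little out of line on its base, so the hole in the carrier plate and the hole in the base plate under it overlap only in part. Take the orange-handled tapered drift out of the rack and push it down through both holes until its collar sits flat on the carrier, so that the drift itself pulls the carrier into line (do not push the carrier into line any other way). Leave the drift standing there and leave the blue-handled plain pin in the rack.

Things in the scene. Friction and masses are not known exactly. Their poses are not given: they have to be found in the camera images.
- drift_grip (a point): Orange handle's centre on the loose round steel drift (about 0.2 kg). Handle 24 mm wide, 54 tall, z up. Below this point: collar (42 wide, 6 thick) underside at 33 mm; shank 27 wide for the next 24; then taper over 36 to a tip 5 wide at 93 mm. Hangs by its collar in a plywood rack, top 66 mm over the table, 30 mm holes 100 mm apart (drift and pin swap places); lift over 60 mm to clear.
- plain_pin_grip (a point): Centre of the blue handle of the plain pin that hangs in the other rack hole, 100 mm from the drift. Same handle and collar, but its shank is straight, 27 mm wide and blunt, and cannot enter the offset holes. A bystander.
- base_hole (a point): Centre of the 30 mm hole in the fixed dark steel base plate, at its top face, 60 mm over the table. Plate 220 x 176 x 8 mm, free below down to the table. z up; x is the carrier's sliding direction, away from the robot, turned up to 0.25 rad. Guide rails 82 mm either side of the hole, tops 70 mm over the table.
- carrier_hole (a point): Centre of the 30 mm hole in the aluminium carrier plate, 8 mm thick, at its top face, 68.5 mm over the table. It slides on the base along base_hole's x only, friction 2 N, and starts 6 to 10 mm too far to +x. Pink-capped vial tray fixed on it: near side 63 mm beyond the hole, top 57 mm over the plate. Seated, the drift's handle centre is 33 mm above this point.

How it is judged:
By the outcome, as a careful person would: the job done as asked, in the order asked, and still so for the second after the job is handed in, with the robot touching nothing.
It also fails if it takes over 34 s, if anything falls off the work surface, if the arm or the gripper's body presses on something with over 40 N, if the wrist force passes 120 N, or if a joint passes its speed limit or range.

## Robot

A 6-joint arm with a two-finger parallel gripper is mounted at the origin on a cart in front of the work surface, level with it; the furniture and walls round the work are solid. World frame = base frame: x ahead of the robot, y to its left, z up, the work surface at z = 0. Lengths are in m, angles in rad, forces in N, time in s.
With the tool pointing down it reaches from about 0.425 to 0.925 m from the base axis. Payload 12.5 kg.
Tool frame: the origin (TCP) lies midway between the tips of the shut fingers; the grasp point (between the pads) lies 19 mm behind it; z points along the fingers, y is the line along which they close (so a half turn about z gives the same grasp; the last joint's range is limited). The gripper opens to 85 mm and grips with 20 to 120 N. Pads are 22 mm wide; open, the fingers measure 114 mm over their backs; the gripper's body (76 mm by 85 mm) begins 54 mm behind the grasp point. The pads swing forward as they close: fully open they stand 13 mm farther back than shut.
Start: joints at [1.048, 0.491, 1.559, -0, 1.092, -0.106], TCP at [0.253, 0.572, 0.231] pointing down, gripper open.
Joint ranges: [-3.1, 3.1], [-0.84, 2.19], [0.05, 2.79], [-1.13, 4.28], [0.06, 2.93], [-2.69, 2.69]. Speed limits (rad/s): [2.22, 2.22, 2.79, 3.14, 3.14, 3.14].

## Interface

Orientations are given as [roll, pitch, yaw] about the fixed x, y, z axes, in that order (R = Rz(yaw) Ry(pitch) Rx(roll)).
In Python, from workcell import r gives the robot as it stands.
- The arm moves only by the tool servo_tool, never from a script. Its arguments are lists of equal length, an entry for each row: "linear": the shift along the tool's x, y, z in cm, a list of three; "turn": the turn, a rotation vector about the tool's x, y, z in rad, a list of three; "hand": the opening, from 0 (shut) to 1 (fully open). A call has 1 to 10 rows; each row shifts and turns the commanded pose from where the row before left it, along the tool's axes as they then stand; what a row does not reach is not made up. A row lasts 1/12 s, in which the tool goes at most 41.7 mm and 7.16 degrees, less where a joint would pass 70% of its speed; a pose out of reach is approached as far as the arm can. A call with a gripper value outside its range is refused whole. The fingers move at their own pace and stop on an object; "grip_force" is the grip in N (left out, the last holds). Time passes only in rows, so rows that do not move let the fingers close. It gives the time, the measured TCP pose, the force, the opening and the grip force at its end, in the units of the state.
- r.get_obs(): the state, without advancing time (a new reading comes with each control period).
- r.grab_frame(name): name is "scene" or "top" or "wrist"; returns a dict with "image" (384x512x3 uint8, red, green, blue), "fx", "fy", "cx", "cy" (pixels), "rvec" (rotation vector, rad) and "tvec" (3), from world to camera coordinates, as OpenCV has them. Camera axes: x right, y down, z forward; pixel columns grow to the right and rows downward; lengths in m; the calibration is good to about 2 mm. A picture is of the moment at which its call begins. There is no depth.
- r.sign_off(): hands the job in; it is judged then, once.
The state is a dict: "clock": time; "joints": joint angles; "qd": joint speeds; "tau": joint torques, N m; "eef_pos": TCP position; "tcp_rot": TCP orientation; "force": force on the tool from outside, world axes, zero at the start; "moment": the same for the moment, N m; "width": finger opening in m; "grasp_force": force on a finger pad.
Only numpy, scipy, OpenCV 4.12 (cv2) and the standard library are available. Lean on these libraries where they do the work, as an engineer would, in place of code of your own. Each camera call takes 0.05 s, during which the arm holds its last target. There are 200 camera calls.

## Working session

There is one attempt and no reset: what is moved stays moved. The work goes in short steps, Python scripts to look and compute and a tool call to move; the robot and the scene stay as the last step left them, time stands still between calls to the robot, and variables do not carry over. Pictures are saved under pics/ and viewed, at most 10 in all, crops included, and the job is handed in when it is done.

Besides the shell and the picture viewer there is one more tool, called by a JSON object that holds its "api" and its "payload". servo_tool: Moves the arm, as the interface text tells. Its arguments: {"type":"object","properties":{"linear":{"type":"array","items":{"type":"array","items":{"type":"number"}}},"turn":{"type":"array","items":{"type":"array","items":{"type":"number"}}},"hand":{"type":"array","items":{"type":"number"}},"grip_force":{"type":"number"}},"required":["linear","turn","hand"]}

```bash
mkdir -p pics
cat > h.py <<'E'
import numpy as np, cv2
from workcell import r
def grab(n,save=None):
    f=r.grab_frame(n); 
    if save: cv2.imwrite('pics/'+save,f['image'][:,:,::-1])
    f['K']=np.array([[f['fx'],0,f['cx']],[0,f['fy'],f['cy']],[0,0,1]]); f['R']=cv2.Rodrigues(np.array(f['rvec'],float))[0]; f['t']=np.array(f['tvec'],float)
    return f
def ray(f,uv):
    d=f['R'].T@np.linalg.inv(f['K'])@np.array([uv[0],uv[1],1.]); return -f['R'].T@f['t'],d
def onz(f,uv,z):
    c,d=ray(f,uv); return c+d*(z-c[2])/d[2]
def proj(f,p):
    q=f['K']@(f['R']@np.array(p)+f['t']); return q[:2]/q[2]
E
python3 - <<'E'
from h import *
fs=[grab(n,n+'0.png')for n in('scene','top')]
for f in fs: print(-f['R'].T@f['t'],f['fx'])
a=np.hstack([f['image'] for f in fs])[:,:,::-1]
o=r.get_obs();print(o['eef_pos'],o['tcp_rot'],o['width'],o['clock'])
E
```

```text
[ 0.04077544 -0.20256057  0.73263376] 373.5692576533819
[0.36219229 0.09826227 0.97014123] 356.0049541720104
[0.25290911 0.57132624 0.23079356] [-3.14060620e+00 -1.05708935e-04  2.72478271e+00] 0.0857328917541835 0.1
```

View pics/scene0.png

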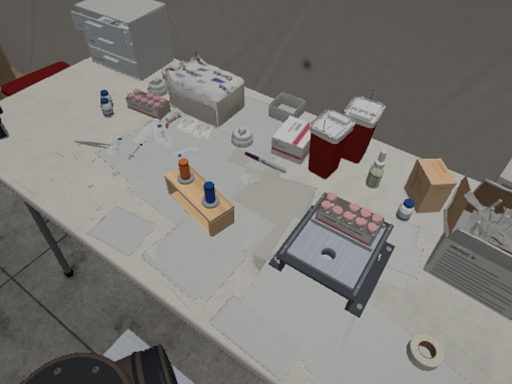

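View pics/top0.png

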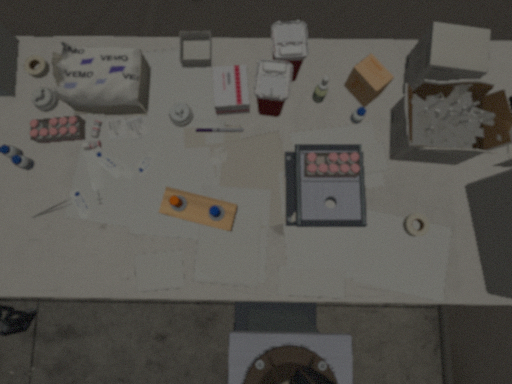

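The scene view shows the orange handle at (185,168), the blue one at (210,192) and the carrier hole at (329,253). In the top view they are at (176,201), (215,212) and (330,203). Next I measure them by mask and view enlarged crops of the hole.

Run:
```python
from h import *
F={n:grab(n) for n in('scene','top')}
P={}
for n,f in F.items():
    hsv=cv2.cvtColor(f['image'],cv2.COLOR_RGB2HSV)
    for c,lo,hi,roi in(('or',(3,170,90),(14,255,255),None),('bl',(105,150,40),(125,255,255),None)):
        m=cv2.inRange(hsv,lo,hi); x0,y0,x1,y1=(150,145,240,220) if n=='scene' else (155,180,245,235)
        k=np.zeros_like(m);k[y0:y1,x0:x1]=m[y0:y1,x0:x1]
        N,l,s,ce=cv2.connectedComponentsWithStats(k); i=1+np.argmax(s[1:,4]); P[n,c]=ce[i]
        print(n,c,s[i],ce[i],onz(f,ce[i],.099))
for c in('or','bl'):
    Ms=[];
    A=np.zeros((3,3));b=np.zeros(3)
    for n in F:
        o,d=ray(F[n],P[n,c]);d/=np.linalg.norm(d);Q=np.eye(3)-np.outer(d,d);A+=Q;b+=Q@o
    print(c,np.linalg.solve(A,b))
s=cv2.resize(F['scene']['image'][190:310,260:400],None,fx=5,fy=5,interpolation=cv2.INTER_CUBIC)
t=cv2.resize(F['top']['image'][140:230,280:370],None,fx=6,fy=6,interpolation=cv2.INTER_CUBIC)
cv2.imwrite('pics/s1.png',s[:,:,::-1]);cv2.imwrite('pics/t1.png',cv2.convertScaleAbs(t[:,:,::-1],alpha=1.6))
```

```text
scene or [179 159  11  20 152] [184.01973684 168.41447368] [0.47861955 0.29288726 0.099     ]
scene bl [204 182  11  21 175] [209.19428571 191.56571429] [0.45592056 0.19604626 0.099     ]
top or [169 196  10   9  57] [173.75438596 200.1754386 ] [0.48197803 0.2960348  0.099     ]
top bl [210 207   9   9  58] [214.43103448 210.74137931] [0.45725046 0.19452842 0.099     ]
or [0.48273227 0.29742477 0.09312239]
bl [0.45654581 0.19524895 0.0991003 ]
```

View pics/s1.png

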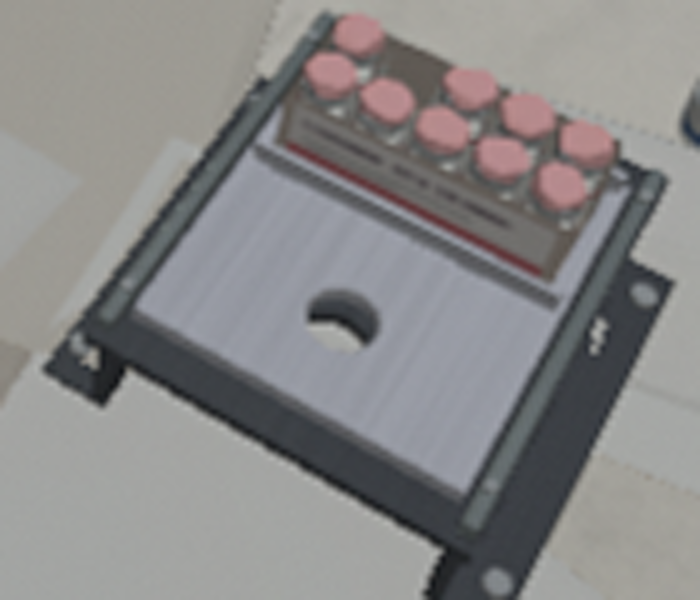

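View pics/t1.png

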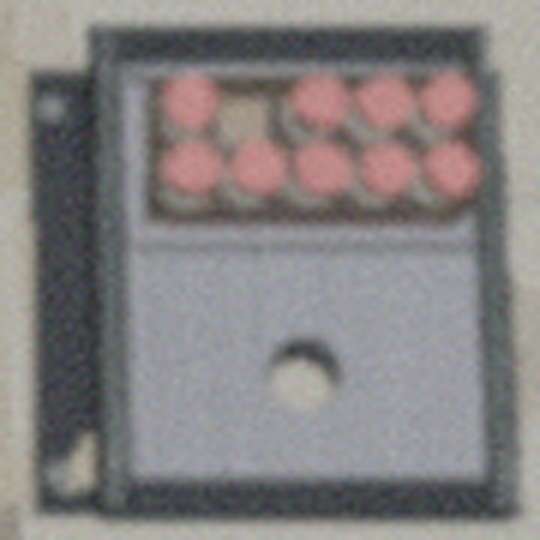

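The crops show the carrier hole centred at about (328.6,254.2) in the scene view and (330.4,202) in the top view, with the tray on the far side. I'll move above the drift and compute the carrier geometry.

{"api": "servo_tool", "payload": {"linear": [[-3.2,-1.64,0],[-3.2,-1.64,0],[-3.2,-1.64,0],[-3.2,-1.64,0],[-3.2,-1.64,0],[-3.2,-1.64,0],[-3.2,-1.64,0],[-3.2,-1.64,0],[-3.2,-1.64,0],[-3.2,-1.64,0]], "turn": [[0,0,0],[0,0,0],[0,0,0],[0,0,0],[0,0,0],[0,0,0],[0,0,0],[0,0,0],[0,0,0],[0,0,0]], "hand": [0.65,0.65,0.65,0.65,0.65,0.65,0.65,0.65,0.65,0.65]}}

```text
clock: 1.03
eef_pos: [0.48, 0.2905, 0.2313]
tcp_rot: [3.142, -0.0, 2.725]
force: [-0.1, 1.2, -0.3]
width: 0.0557
grasp_force: 0.0
```

Run:
```python
from h import *
F={n:grab(n) for n in('scene','top','wrist')}
S=lambda x,y,z:onz(F['scene'],((x+.5)/5-.5+260,(y+.5)/5-.5+190),z)
T=lambda x,y,z:onz(F['top'],((x+.5)/6-.5+280,(y+.5)/6-.5+140),z)
for f,c,l in((S,(343,321),[(255,150),(557,303),(130,312),(462,495)]),(T,(305,374),[(135,243),(480,243),(130,478),(487,473)])):
    print('hole',f(*c,.0685))
    for a,b in(l[:2],l[2:]):
        d=f(*b,.0685)-f(*a,.0685);print(f(*a,.0685),f(*b,.0685),np.arctan2(d[0],-d[1]))
print('hole sc edges far/near',S(343,287,.0685),S(343,355,.0685),'top',T(305,336,.0685),T(305,412,.0685))
print('base far edge', T(300,357,.052))
f=F['wrist']; img=f['image']; cv2.imwrite('pics/w1.png',img[:,:,::-1])
print('cam',-f['R'].T@f['t'],proj(f,(.479,.2925,.099)))
o=r.get_obs();print(o['eef_pos'],o['tcp_rot'],o['width'],o['clock'])
```

```text
hole [ 0.48547399 -0.09665107  0.0685    ]
[ 0.54310153 -0.02302942  0.0685    ] [ 0.54594836 -0.16611621  0.0685    ] 0.019893202201729875
[ 0.43755102 -0.02198357  0.0685    ] [ 0.44140282 -0.17082802  0.0685    ] 0.025872238693822786
hole [ 0.48770413 -0.09753493  0.0685    ]
[ 0.54342713 -0.02566864  0.0685    ] [ 0.54560604 -0.173671    0.0685    ] 0.014721081595418772
[ 0.44226384 -0.022874    0.0685    ] [ 0.4466836  -0.17344075  0.0685    ] 0.02934574151793714
hole sc edges far/near [ 0.50058119 -0.08890661  0.0685    ] [ 0.47079602 -0.1041755   0.0685    ] top [ 0.50406547 -0.0978503   0.0685    ] [ 0.47143491 -0.09722134  0.0685    ]
base far edge [ 0.49741032 -0.0990957   0.052     ]
cam [0.40454369 0.32266383 0.37368963] [259.82901154 176.91452989]
[0.48048213 0.29019422 0.23111483] [-3.14147492e+00 -1.20032918e-04  2.72119143e+00] 0.055603645912630006 1.1833
```

View pics/w1.png

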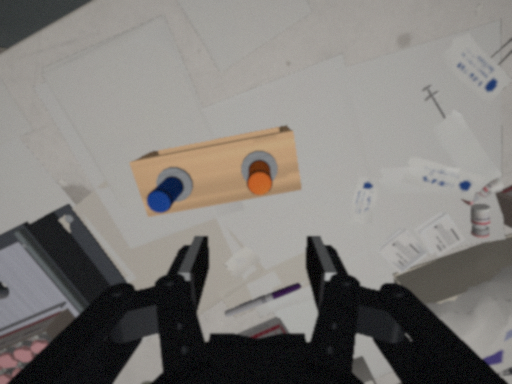

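The wrist view has the orange handle at (260,178), 0.9 px from its predicted projection. I'll refine with a mask before descending.

Run:
```python
from h import *
f=grab('wrist')
hsv=cv2.cvtColor(f['image'],cv2.COLOR_RGB2HSV)[:230]
m=cv2.inRange(hsv,(3,170,60),(14,255,255))
n,l,s,c=cv2.connectedComponentsWithStats(m);i=1+np.argmax(s[1:,4]);print(s[i],c[i])
v=hsv[...,2].copy();v[l!=i]=0
t,b=cv2.threshold(v[l==i].reshape(-1,1),0,255,cv2.THRESH_OTSU)
m2=((v>t)&(l==i)).astype(np.uint8);ct=max(cv2.findContours(m2,0,2)[0],key=cv2.contourArea)
cc,rad=cv2.minEnclosingCircle(ct);print(t,cc,rad,onz(f,cc,.126), onz(f,c[i],.112))
o=r.get_obs();p=o['eef_pos'];y=o['tcp_rot'][2]
d=onz(f,cc,.126)[:2]-p[:2];print('tool xy cm',100*(np.cos(y)*d[0]+np.sin(y)*d[1]),100*(np.sin(y)*d[0]-np.cos(y)*d[1]),p)
```

```text
[247 163  23  33 582] [258.15635739 180.0652921 ]
139.0 (258.1956481933594, 185.28260803222656) 11.426078796386719 [0.47712975 0.2922792  0.126     ] [0.47631457 0.29266248 0.112     ]
tool xy cm 0.26398807352294795 -0.008552837419690412 [0.47957617 0.29128354 0.23113733]
```

{"api": "servo_tool", "payload": {"linear": [[0.24,0,2.0],[0,0,3.5],[0,0,3.5],[0,0,3.0],[0,0,2.0],[0,0,1.0],[0,0,0],[0,0,0],[0,0,0],[0,0,0]], "turn": [[0,0,0],[0,0,0],[0,0,0],[0,0,0],[0,0,0],[0,0,0],[0,0,0],[0,0,0],[0,0,0],[0,0,0]], "hand": [0.65,0.65,0.65,0.65,0.65,0.65,0.65,0.2,0.1,0.1], "grip_force": 50}}

```text
clock: 2.07
eef_pos: [0.4775, 0.2935, 0.0829]
tcp_rot: [3.14, 0.002, 2.725]
force: [-2.0, 1.5, 1.9]
width: 0.0229
grasp_force: 48.7
```

{"api": "servo_tool", "payload": {"linear": [[0,0,0],[0,0,0],[0,0,0],[0,0,-0.5],[0,0,-1.5],[0,0,-3],[0,0,-3.5],[0,0,-3.5],[0,0,-3],[0,0,0]], "turn": [[0,0,0],[0,0,0],[0,0,0],[0,0,0],[0,0,0],[0,0,0],[0,0,0],[0,0,0],[0,0,0],[0,0,0]], "hand": [0.1,0.1,0.1,0.1,0.1,0.1,0.1,0.1,0.1,0.1]}}

```text
clock: 2.9
eef_pos: [0.4786, 0.2937, 0.2377]
tcp_rot: [3.134, 0.006, 2.725]
force: [1.6, -0.5, -1.8]
width: 0.0228
grasp_force: 49.5
```

{"api": "servo_tool", "payload": {"linear": [[-0.9,-1.5,0],[-1.8,-2.9,0],[-2.1,-3.4,0],[-2.1,-3.4,0],[-2.1,-3.4,0],[-2.1,-3.4,0],[-2.1,-3.4,0],[-2.1,-3.4,0],[-2.1,-3.4,0],[-1.8,-3.0,0]], "turn": [[0,0,0],[0,0,0],[0,0,0],[0,0,0],[0,0,0],[0,0,0],[0,0,0],[0,0,0],[0,0,0],[0,0,0]], "hand": [0.1,0.1,0.1,0.1,0.1,0.1,0.1,0.1,0.1,0.1]}}

```text
clock: 3.73
eef_pos: [0.5259, -0.0725, 0.2312]
tcp_rot: [-3.141, -0.0, 2.724]
force: [0.3, 0.8, -1.9]
width: 0.0233
grasp_force: 49.4
```

{"api": "servo_tool", "payload": {"linear": [[-1.3,-2.0,0],[0,0,0],[0,0,0],[0,0,0]], "turn": [[0,0,0],[0,0,0],[0,0,0],[0,0,0]], "hand": [0.1,0.1,0.1,0.1]}}

```text
clock: 4.07
eef_pos: [0.5297, -0.0933, 0.2311]
tcp_rot: [3.141, -0.001, 2.724]
force: [0.7, -0.5, -1.6]
width: 0.0229
grasp_force: 49.5
```

Run:
```python
from h import *
f=grab('wrist','w2.png')
cv2.imwrite('pics/w2.png',cv2.resize(f['image'],(800,600),interpolation=cv2.INTER_CUBIC)[:,:,::-1])
o=r.get_obs();print(o['eef_pos'],o['tcp_rot'],o['force'],proj(f,(.4865,-.097,.0685)))
```

```text
[ 0.52970601 -0.09286375  0.23118054] [ 3.14146043e+00 -5.59519928e-04  2.72524320e+00] [-1.32337005 -0.15826373 -1.46138336] [238.57452243 139.97332202]
```

View pics/w2.png

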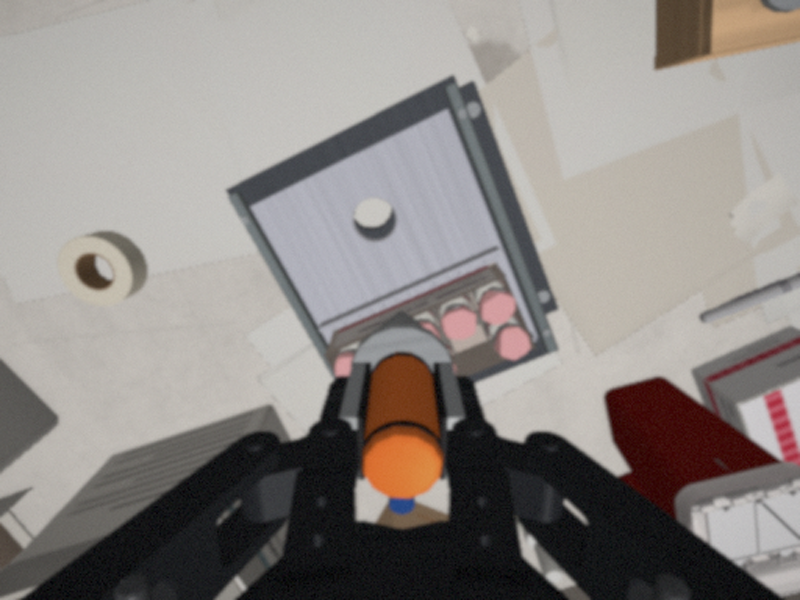

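The wrist view shows the drift upright in the grip. The carrier hole is centred near (374,219) in the enlarged view, with the bright overlap at the robot side. Now for the two centres.

```bash
cat > hole.py <<'E'
from h import *
def run(n,roi):
    f=grab(n);x0,y0,x1,y1=roi;k=8
    im=cv2.resize(f['image'][y0:y1,x0:x1],None,fx=k,fy=k,interpolation=cv2.INTER_CUBIC).astype(int)
    plate=np.median(im[:40].reshape(-1,3),axis=0); V=im.mean(2); BR=im[...,2]-im[...,0]
    pb=plate[2]-plate[0]; mid=np.array([(x1-x0)*k//2,(y1-y0)*k//2])
    dark=V<plate.mean()*.72; warm=(cv2.blur(BR.astype(float),(9,9))<pb/2)
    def big(m):
        m=cv2.morphologyEx(m.astype(np.uint8),cv2.MORPH_OPEN,np.ones((5,5)));N,l,s,c=cv2.connectedComponentsWithStats(m)
        i=1+np.argmax(s[1:,4]);return (l==i)
    u=big(dark|warm); hull=cv2.convexHull(max(cv2.findContours(u.astype(np.uint8),0,1)[0],key=cv2.contourArea)).reshape(-1,2)
    px=lambda p:((p[0]+.5)/k-.5+x0,(p[1]+.5)/k-.5+y0)
    H=np.array([onz(f,px(p),.0685) for p in hull]); c,rad=cv2.minEnclosingCircle((H[:,:2]*1000).astype(np.float32))
    w=big(u&~dark&~(V<plate.mean()*.85)); cw=max(cv2.findContours(w.astype(np.uint8),0,1)[0],key=cv2.contourArea).reshape(-1,2)
    cen=np.array(c)/1000; cam=-f['R'].T@f['t']
    print(n,'cam',cam,'plate',plate,'carrier',c,'r',rad,'bbox',H.min(0),H.max(0))
    for z in(.052,.060,.0685):
        W=np.array([onz(f,px(p),z)[:2] for p in cw]); q=W[abs(W[:,1]-cen[1])<.004]; print(' z',z,'bright x',W[:,0].min(),W[:,0].max(),'y',W[:,1].min(),W[:,1].max(),'base x if far edge',W[:,0].max()-.015)
    vis=im.astype(np.uint8)[:,:,::-1].copy(); cv2.drawContours(vis,[hull.reshape(-1,1,2)],-1,(0,0,255),1);cv2.drawContours(vis,[cw.reshape(-1,1,2)],-1,(0,255,0),1); return vis
E
python3 - <<'E'
from hole import *
a=run('wrist',(222,122,258,158));b=run('top',(318,190,342,214));c=run('scene',(314,240,342,268))
h=288;cv2.imwrite('pics/hh.png',np.hstack([cv2.resize(v,(h-30,h-30)) for v in(a,b,c)]))
E
```

```text
wrist cam [ 0.45239033 -0.05933223  0.37382803] plate [174. 175. 184.] carrier (486.6520690917969, -96.47872161865234) r 16.049097061157227 bbox [ 0.4710795  -0.11157125  0.0685    ] [ 0.50261962 -0.08097285  0.0685    ]
 z 0.052 bright x 0.47208946546896474 0.494209365260008 y -0.1132855298988158 -0.08214231523570276 base x if far edge 0.479209365260008
 z 0.06 bright x 0.4715997844907141 0.4931698279004141 y -0.11194435908119457 -0.08157530232475473 base x if far edge 0.47816982790041407
 z 0.0685 bright x 0.47107949845132274 0.4920653194558456 y -0.11051936508747204 -0.08097285110687245 base x if far edge 0.47706531945584557
top cam [0.36219229 0.09826227 0.97014123] plate [112. 112. 116.] carrier (498.0101318359375, -105.67796325683594) r 30.30270767211914 bbox [ 0.47160064 -0.12639407  0.0685    ] [ 0.52012557 -0.07968531  0.0685    ]
 z 0.052 bright x 0.47360280428450596 0.49647824173104194 y -0.11566292543988396 -0.08294174617176747 base x if far edge 0.4814782417310419
 z 0.06 bright x 0.4726320558775066 0.4953081737719819 y -0.11379894038121527 -0.0813628691382397 base x if far edge 0.48030817377198187
 z 0.0685 bright x 0.4716006356950698 0.49406497656548065 y -0.11181845625637973 -0.07968531229011647 base x if far edge 0.47906497656548064
scene cam [ 0.04077544 -0.20256057  0.73263376] plate [179. 183. 193.] carrier (485.33636474609375, -96.15148162841797) r 15.669046401977539 bbox [ 0.47030926 -0.11098663  0.0685    ] [ 0.50095116 -0.0811855   0.0685    ]
 z 0.052 bright x 0.480980768399799 0.49306326299867154 y -0.10630267783563609 -0.08195878024376817 base x if far edge 0.4780632629986715
 z 0.06 bright x 0.47580670439516054 0.48774718435638065 y -0.10743406921560486 -0.08337630374382747 base x if far edge 0.47274718435638063
 z 0.0685 bright x 0.4703092613902321 0.4820988507989465 y -0.1086361725568217 -0.08488242246264052 base x if far edge 0.4670988507989465
```

View pics/hh.png

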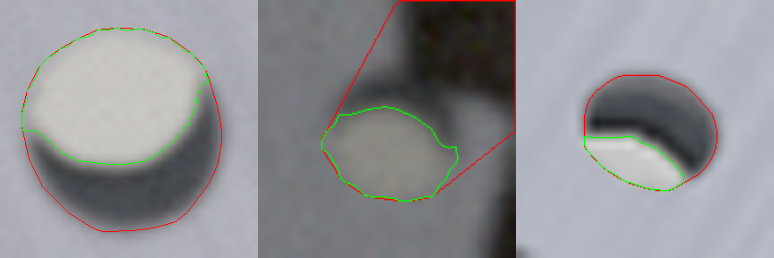

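The red and green contours fit well in the wrist and scene crops; the top crop is unusable because it is occluded. The carrier hole is at about (0.486,-0.0965) and the base hole about (0.479,-0.0965). I'll move the drift over the base hole and lower it to just above the plate.

{"api": "servo_tool", "payload": {"linear": [[1.5,-0.8,0],[2.0,-1.0,0],[1.0,-0.57,0],[0,0,2.5],[0,0,3.0],[0,0,2.0],[0,0,0.5],[0,0,0],[0,0,0]], "turn": [[0,0,0],[0,0,0],[0,0,0],[0,0,0],[0,0,0],[0,0,0],[0,0,0],[0,0,0],[0,0,0]], "hand": [0.1,0.1,0.1,0.1,0.1,0.1,0.1,0.1,0.1]}}

```text
clock: 5.02
eef_pos: [0.4799, -0.097, 0.152]
tcp_rot: [3.141, 0.001, 2.725]
force: [0.3, 0.5, -1.3]
width: 0.0228
grasp_force: 49.7
```

Run:
```python
from h import *
f=grab('scene')
cv2.imwrite('pics/s2.png',cv2.resize(f['image'][170:310,250:400],None,fx=4,fy=4,interpolation=cv2.INTER_CUBIC)[:,:,::-1])
for i in range(3):
  o=r.get_obs();print(o['eef_pos'],o['force'],o['clock'])
```

```text
[ 0.48001424 -0.09708719  0.15241368] [ 0.11814685  0.24402172 -2.02378098] 5.0667
[ 0.48001424 -0.09708719  0.15241368] [ 0.11814685  0.24402172 -2.02378098] 5.0667
[ 0.48001424 -0.09708719  0.15241368] [ 0.11814685  0.24402172 -2.02378098] 5.0667
```

View pics/s2.png

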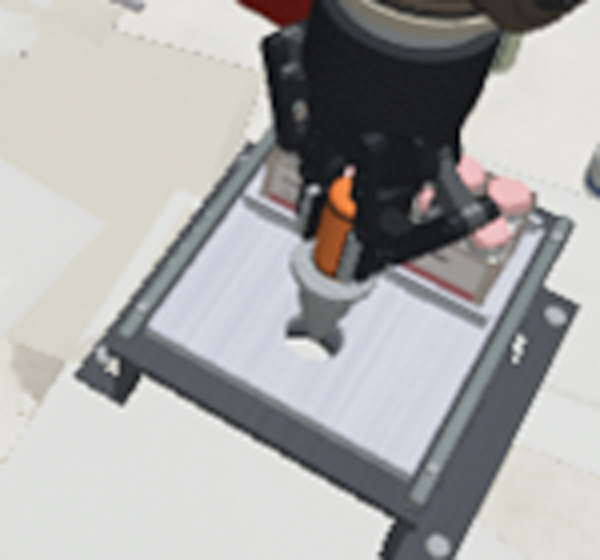

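The drift tip is right over the overlap. I'll push down in steps, watching the force.

{"api": "servo_tool", "payload": {"linear": [[0.05,-0.03,0.6],[0,0,0.6],[0,0,0.6],[0,0,0.6],[0,0,0.5],[0,0,0.5],[0,0,0.4],[0,0,0]], "turn": [[0,0,0],[0,0,0],[0,0,0],[0,0,0],[0,0,0],[0,0,0],[0,0,0],[0,0,0]], "hand": [0.1,0.1,0.1,0.1,0.1,0.1,0.1,0.1]}}

```text
clock: 5.73
eef_pos: [0.4786, -0.097, 0.1124]
tcp_rot: [3.142, -0.001, 2.725]
force: [1.8, 1.1, -3.2]
width: 0.0228
grasp_force: 49.7
```

{"api": "servo_tool", "payload": {"linear": [[0,0,0.3],[0,0,0.3],[0,0,0.3],[0,0,0.3],[0,0,0.3],[0,0,0]], "turn": [[0,0,0],[0,0,0],[0,0,0],[0,0,0],[0,0,0],[0,0,0]], "hand": [0.1,0.1,0.1,0.1,0.1,0.1]}}

```text
clock: 6.23
eef_pos: [0.4785, -0.097, 0.0976]
tcp_rot: [3.142, -0.001, 2.725]
force: [1.9, 2.6, -4.3]
width: 0.0226
grasp_force: 49.4
```

{"api": "servo_tool", "payload": {"linear": [[0,0,0.3],[0,0,0.3],[0,0,0.3],[0,0,0.15],[0,0,0.1],[0,0,0]], "turn": [[0,0,0],[0,0,0],[0,0,0],[0,0,0],[0,0,0],[0,0,0]], "hand": [0.1,0.1,0.1,0.1,0.1,0.1]}}

```text
clock: 6.73
eef_pos: [0.4786, -0.0971, 0.0865]
tcp_rot: [3.142, -0.0, 2.725]
force: [1.9, 2.5, -3.7]
width: 0.0229
grasp_force: 49.6
```

{"api": "servo_tool", "payload": {"linear": [[0,0,0.1],[0,0,0.05],[0,0,0]], "turn": [[0,0,0],[0,0,0],[0,0,0]], "hand": [0.1,0.1,0.1]}}

```text
clock: 6.98
eef_pos: [0.4787, -0.0971, 0.0854]
tcp_rot: [3.142, 0.0, 2.725]
force: [0.4, 2.5, -0.7]
width: 0.0231
grasp_force: 50.1
```

{"api": "servo_tool", "payload": {"linear": [[0,0,0.05],[0,0,0.03],[0,0,0]], "turn": [[0,0,0],[0,0,0],[0,0,0]], "hand": [0.1,0.1,0.1]}}

```text
clock: 7.23
eef_pos: [0.4789, -0.0972, 0.0853]
tcp_rot: [3.141, 0.001, 2.725]
force: [-2.0, 3.2, 12.3]
width: 0.0225
grasp_force: 51.2
```

Seated: 12 N upward with no further travel. Releasing at partial opening and retreating straight up.

{"api": "servo_tool", "payload": {"linear": [[0,0,0],[0,0,0],[0,0,0],[0,0,0],[0,0,-1],[0,0,-2],[0,0,-3],[0,0,-3.5],[0,0,-3.5],[0,0,-2]], "turn": [[0,0,0],[0,0,0],[0,0,0],[0,0,0],[0,0,0],[0,0,0],[0,0,0],[0,0,0],[0,0,0],[0,0,0]], "hand": [0.6,0.6,0.6,0.6,0.6,0.6,0.6,0.6,0.6,0.6]}}

```text
clock: 8.07
eef_pos: [0.4792, -0.0973, 0.2387]
tcp_rot: [3.141, 0.004, 2.725]
force: [0.2, -0.0, -0.1]
width: 0.0513
grasp_force: 0.0
```

Run:
```python
from h import *
s=grab('scene')['image'];w=grab('wrist')['image']
a=cv2.resize(s[140:310,160:400],(800,567)) if 0 else cv2.resize(s[140:310,160:390],(400,296),interpolation=cv2.INTER_CUBIC)
b=cv2.resize(w,(400,300)); a=cv2.resize(s[190:300,270:390],(400,300*400//400),interpolation=cv2.INTER_CUBIC)
c=s[140:240,150:290]; c=cv2.resize(c,(400,286),interpolation=cv2.INTER_CUBIC)
cv2.imwrite('pics/fin.png',np.vstack([np.hstack([a,b]),np.hstack([c,np.zeros_like(c)])])[:,:,::-1])
o=r.get_obs();print(o['eef_pos'],o['force'],o['clock'])
```

```text
[ 0.47972261 -0.09742189  0.23843655] [-0.11556479  0.30405435  0.06789664] 8.1667
```

View pics/fin.png

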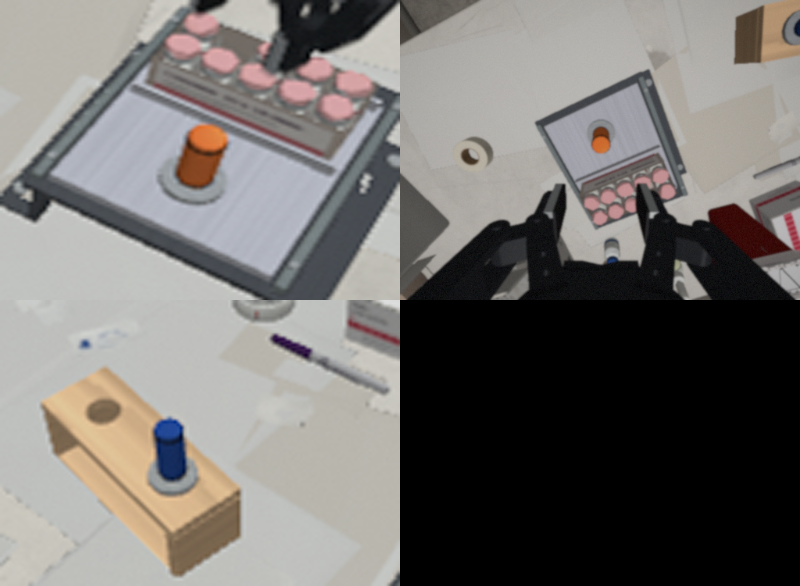

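The drift stands upright with its collar flat on the carrier (handle at about (200,155) in the top-left panel). The blue pin is still in the rack and the robot is clear, so I'm handing in.

```bash
python3 -c "
from workcell import r
print(r.sign_off())"
```

```text
the job is handed in; nothing more can be done
None
```

The drift is seated through both holes with its collar flat on the carrier, the blue pin is still in the rack, and I handed the job in at about 8 s with the robot clear; no verdict was returned.

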